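# Crib the test bars and press the box cover home

### The job

Two wooden test bars already lie side by side on the base of the grey conditioning box: lay the other two long bars crosswise on top of them, one towards each end of the lower pair, so that the four make a small crib that fits under the cover. Then set the white cover over the crib, lined up with the base, and press it down until both side latches snap over its lips, and keep pressing so that the rubber seal is squeezed as far down as it goes. Finish like that, still pressing the cover down, without letting go, and leave the other things on the bench where they are.

Things in the scene. Friction and masses are not known exactly. Their poses are not given: they have to be found in the camera images.
- base: Fixed grey base of the conditioning box. Origin: centre of its underside, on the bench; x along its long side, y along the short one, z up. Plate 164 x 150 x 12 mm, top at z = 12 mm. Two bars already lie on it along x, at y = +24 and -24 mm. Round the cover's place stand guides, 40 mm above the bench, with 1.5 mm play and outward flared tips that catch about 5 mm of misplacement.
- base_seat (a point): Centre of the top of the base plate, 12 mm above the bench, axes as the base. This is where the middle of the cover's rim comes fully home, the cover's x along the base's x, either way round.
- latch_l (a joint): Sprung steel latch in the middle of the base's +y side: how far it is pushed outwards, in m (0 free, 0.008 most). 40 mm long, top 31 mm, nose 20 mm above the bench; the nose reaches 2.5 mm in over the cover's lip. A cover going down pushes both latches out (together 8 to 20 N, besides the seal) until its rim is about 5 mm above the plate; then they spring back over the lips and the force drops.
- latch_r (a joint): The same latch on the base's -y side.
- seal (a joint): How far the black rubber sealing frame under the cover's rim is pressed down, in m: 0 free (its top 18 mm above the bench), 0.006 fully down (level with the plate). Sprung: about 2 N to start, 1 N more per mm, about 8 N fully down; after that the rim stands on the hard plate.
- cover_grip (a point): Centre of the rib handle on the cover, 57 mm above the rim; x along the cover's long side and the rib, y across, z up. The rib is 56 mm long (x), 16 mm thick (y), 26 mm high; its foot is the roof, 44 mm above the rim, its top 70 mm. Fully home with the seal fully down this point is 69 mm above the bench; at the snap about 74 mm.
- cover_rim (a point): Centre of the cover's open underside, level with its rim. The cover is a white plastic box open below, 124 (x) x 104 (y) x 44 mm without the handle, walls 4 mm, 40 mm high inside, 0.13 to 0.25 kg, right side up on the bench at the start. A round lip, 5 mm thick and standing 4 mm out, runs along the foot of each long side.
- bar_a_center (a point): Centre of a wooden bar 76 x 16 x 14 mm (x along it, z up) lying in the base: lower layer, at y = +24 mm of the base, along the base's x.
- bar_b_center (a point): The same, at y = -24 mm of the base.
- bar_c_center (a point): Centre of a loose wooden bar 76 x 16 x 14 mm (x along its length, z up) lying flat on the bench; it goes in the upper layer, along the base's y, near x = +24 or -24 mm of the base, with its centre 33 mm above the bench. The cover leaves it 10 mm at each end.
- bar_d_center (a point): The other loose bar, just like bar_c; it goes at the other end of the lower pair.
- offcut: Bystander: a short wooden block 42 x 30 x 14 mm lying among the loose bars.
- spool: Bystander: a black wire spool, 76 mm across, 50 mm high, standing on its flange. Its place and the cover's may be swapped.
- tape: Bystander: a roll of paper tape, 84 mm across, 20 mm high, lying flat.
- jar: Bystander: a glass jar, 56 mm across, 75 mm high.
- screwdriver: Bystander: a screwdriver with an orange handle, lying.
- wrench: Bystander: a steel wrench, lying.
There are look-alikes about, which are no part of the job. Leave any orange look-alike of the part that bears bar_c_center alone. Of the things that look like the part that bears cover_grip, the larger one is meant.

How it is judged (in metres and radians):
On the way, in this order (a step that is already met when the one before it is completed fails the run):
1. the two loose bars lie crosswise on the lower pair, one towards each end, let go (z of bar_a_center in the frame of base between 0.015 and 0.023 m and angle between the x axis of each of bar_a_center, bar_b_center and the x axis of base, either way round below 0.26 rad and z of bar_b_center in the frame of base between 0.015 and 0.023 m and ((z of bar_c_center in the frame of base between 0.029 and 0.037 m and angle between the x axis of each of bar_c_center, bar_d_center and the y axis of base, either way round below 0.26 rad and x of bar_c_center in the frame of base between 0.012 and 0.036 m and y of bar_c_center in the frame of base between -0.012 and 0.012 m and z of bar_d_center in the frame of base between 0.029 and 0.037 m and x of bar_d_center in the frame of base between -0.036 and -0.012 m and y of bar_d_center in the frame of base between -0.012 and 0.012 m) or (z of bar_d_center in the frame of base between 0.029 and 0.037 m and angle between the x axis of each of bar_d_center, bar_c_center and the y axis of base, either way round below 0.26 rad and x of bar_d_center in the frame of base between 0.012 and 0.036 m and y of bar_d_center in the frame of base between -0.012 and 0.012 m and z of bar_c_center in the frame of base between 0.029 and 0.037 m and x of bar_c_center in the frame of base between -0.036 and -0.012 m and y of bar_c_center in the frame of base between -0.012 and 0.012 m)) and linear speed of each of bar_c, bar_d below 0.03 m/s and contact force between the fingers and bar_c below 0.1 N and contact force between the fingers and bar_d below 0.1 N), for 0.2 s.
2. the cover is snapped down over the crib, past both latches (z of cover_grip in the frame of base below 0.0725 m and angle between cover_grip's own z axis and vertical below 0.05 rad and horizontal distance between cover_grip and base below 0.006 m and angle between the x axis of cover_grip and the x axis of base, either way round below 0.08 rad), for 0.1 s.
At the end, for the whole second after the job is handed in: Upper bars on the lower ones, one each side, 12-36 mm from the base centre along x, within 12 mm along y, within 15 deg; cover past both latches, level (0.05 rad), centred within 6 mm, rim under 2.5 mm off the plate; fingers still on it, seal pressed over 4 of 6 mm for the last second (z of bar_a_center in the frame of base between 0.015 and 0.023 m and angle between the x axis of each of bar_a_center, bar_b_center and the x axis of base, either way round below 0.26 rad and z of bar_b_center in the frame of base between 0.015 and 0.023 m and ((z of bar_c_center in the frame of base between 0.029 and 0.037 m and angle between the x axis of each of bar_c_center, bar_d_center and the y axis of base, either way round below 0.26 rad and x of bar_c_center in the frame of base between 0.012 and 0.036 m and y of bar_c_center in the frame of base between -0.012 and 0.012 m and z of bar_d_center in the frame of base between 0.029 and 0.037 m and x of bar_d_center in the frame of base between -0.036 and -0.012 m and y of bar_d_center in the frame of base between -0.012 and 0.012 m) or (z of bar_d_center in the frame of base between 0.029 and 0.037 m and angle between the x axis of each of bar_d_center, bar_c_center and the y axis of base, either way round below 0.26 rad and x of bar_d_center in the frame of base between 0.012 and 0.036 m and y of bar_d_center in the frame of base between -0.012 and 0.012 m and z of bar_c_center in the frame of base between 0.029 and 0.037 m and x of bar_c_center in the frame of base between -0.036 and -0.012 m and y of bar_c_center in the frame of base between -0.012 and 0.012 m)) and z of cover_grip in the frame of base below 0.0715 m and angle between cover_grip's own z axis and vertical below 0.05 rad and horizontal distance between cover_grip and base below 0.006 m and angle between the x axis of cover_grip and the x axis of base, either way round below 0.08 rad and value of joint seal above 0.004 m and contact force between the fingers and cover above 1 N and linear speed of cover below 0.02 m/s); the arm keeps its last pose, push and grip.
It fails at once if a bystander is shifted by more than 30 mm (distance of any of offcut, spool, tape, jar, screwdriver, wrench from where it was at the start of the episode above 0.03 m).
It also fails if it takes over 69 s, if anything falls off the work surface, if the arm or the gripper's body presses on something with over 40 N, if the wrist force passes 120 N, or if a joint passes its speed limit or range.

### The arm

A 6-joint arm with a two-finger parallel gripper is mounted at the origin on the work surface. World frame = base frame: x ahead of the robot, y to its left, z up, the work surface at z = 0. Lengths are in mm, angles in rad, forces in N, time in s.
With the tool pointing down it reaches from about 375 to 975 mm from the base axis. Payload 3.8 kg.
Tool frame: the origin (TCP) lies at the very end of the fingers, on their centre line; the grasp point (between the pads) lies 19 mm behind it; z points along the fingers, y is the line along which they close (so a half turn about z gives the same grasp; the last joint's range is limited). The gripper opens to 88 mm and grips with 3 to 60 N. Pads are 18 mm wide; open, the fingers measure 123 mm over their backs; the gripper's body (75 mm by 187 mm) begins 45 mm behind the grasp point.
Start: joints at [1.133, 0.264, 1.604, -0, 1.274, -0.037], TCP at [263.352, 621.501, 238.706] pointing down, gripper open.
Joint ranges: [-2.63, 2.63], [-0.94, 2.18], [0.31, 2.57], [-1.31, 4.45], [0, 2.66], [-2.55, 2.55]. Speed limits (rad/s): [2.57, 2.57, 3.14, 3.14, 3.14, 3.14].

### API

Orientations are given as a unit quaternion [w, x, y, z].
In Python, from station import env, optics gives the robot as it stands.
- The arm moves only by the shell command python3 -m creep 'ROWS' [FORCE]. ROWS is JSON, a list of rows, each an object of numbers: "hand": the closure, from -1 (fully open) to 1 (shut); "x", "y", "z": the shift along the world's x, y, z in cm; "wx", "wy", "wz": the turn, a rotation vector about the world's x, y, z in degrees. A call has 1 to 20 rows; each row is the pose to reach, as a shift and turn from the pose commanded when the call began; what a row does not reach only later rows make up. A row lasts 1/8 s, in which the tool goes at most 62.5 mm and 10.7 degrees, less where a joint would pass 70% of its speed; a pose out of reach is approached as far as the arm can. A call with a gripper value outside its range is refused whole. The fingers move at their own pace and stop on an object; FORCE is the grip in N (left out, the last holds). Time passes only in rows, so rows that repeat a pose let the fingers close. It gives the time, the measured TCP pose, the force, the opening and the grip force at its end, in the units of the state.
- env.sense(): the state, without advancing time (a new reading comes with each control period).
- optics.camera(name): name is "scene" or "top" or "wrist"; returns a dict with "frame" (400x640x3 uint8, blue, green, red), "K" (3x3 intrinsics, pixels), "position" and "rotation" of the camera in the world; the wrist camera has in their place "mount" (4x4, takes a point from camera to tool coordinates, whose origin is the TCP and whose axes are the flange's). Camera axes: x right, y down, z forward; pixel columns grow to the right and rows downward; lengths in mm; the calibration is good to about 2 mm. A picture is of the moment at which its call begins: read the wrist's pose just before it. There is no depth.
- env.sign_off(): hands the job in; it is judged then, once.
The state is a dict: "clock": time; "qpos": joint angles; "qd": joint speeds; "effort": joint torques, N m; "tool_pos": TCP position; "orientation": TCP orientation; "contact_force": force on the tool from outside, world axes, zero at the start; "moment": the same for the moment, N m; "width": opening from 0.0 (shut) to 1.0 (fully open); "grip_force": force on a finger pad.
Only numpy, scipy, OpenCV 4.12 (cv2) and the standard library are available. Lean on these libraries where they do the work, as an engineer would, in place of code of your own. Each camera call takes 0.05 s, during which the arm holds its last target. There are 200 camera calls.

## Working session

There is one attempt and no reset: what is moved stays moved. The work goes in short steps, Python scripts to look and compute and a shell command to move; the robot and the scene stay as the last step left them, time stands still between calls to the robot, and variables do not carry over. Pictures are saved under pics/ and viewed, at most 12 in all, crops included, and the job is handed in when it is done.

```bash
mkdir -p pics
cat > h.py <<'E'
import numpy as np, cv2
from station import env, optics
def snap(name,fn):
    c=optics.camera(name); cv2.imwrite('pics/'+fn,c['frame']); return c
def ray(c,u,v,z):
    K=np.array(c['K']);R=np.array(c['rotation']);p=np.array(c['position'])
    d=R@np.linalg.inv(K)@np.array([u,v,1.]); return p+d*(z-p[2])/d[2]
E
python3 - <<'E'
from h import *
import pickle
for n in('top','scene'):
    c=snap(n,n+'0.png'); pickle.dump(c,open(n+'.pkl','wb')); print(n,c['position'],c['rotation'],c['K'])
f=cv2.imread('pics/top0.png'); cv2.imwrite('pics/top0b.png',cv2.resize(f,(800,500),interpolation=cv2.INTER_CUBIC))
print(env.sense())
E
```

```text
top [ 467.79771536   10.84669387 1210.2831987 ] [ 0.04334125 -0.6957963   0.71634519 -0.02895894] [[476.05120888   0.         319.82302222]
 [  0.         476.05120888 195.51463599]
 [  0.           0.           1.        ]]
scene [1215.8988973   230.14262418  859.00082103] [-0.20336162  0.54685642  0.76608019 -0.26965394] [[365.84103223   0.         314.29723252]
 [  0.         365.84103223 201.35282472]
 [  0.           0.           1.        ]]
{'clock': 0.1, 'qpos': array([ 1.13310694e+00,  2.64662540e-01,  1.60520171e+00,  5.78693401e-06,
        1.27372494e+00, -3.69090939e-02]), 'qd': array([ 1.01124228e-03,  3.82052752e-05, -4.66299846e-03, -5.11925697e-04,
       -2.16170230e-04, -5.50885054e-04]), 'effort': array([ 6.61008999e-04, -5.03623652e+01, -3.58071184e+01,  7.30549637e-02,
        2.34213477e-02, -6.37586709e-05]), 'tool_pos': array([263.07918217, 620.93396609, 237.54210956]), 'orientation': array([-2.37359691e-04,  1.99052417e-01,  9.79988336e-01, -9.69643020e-04]), 'contact_force': array([ 0.97135702, -0.91167813, -0.01891166]), 'moment': array([-0.0355058 , -0.03182765,  0.01637621]), 'grip_force': 0.0, 'width': 0.9994353443851137}
```

View pics/top0b.png

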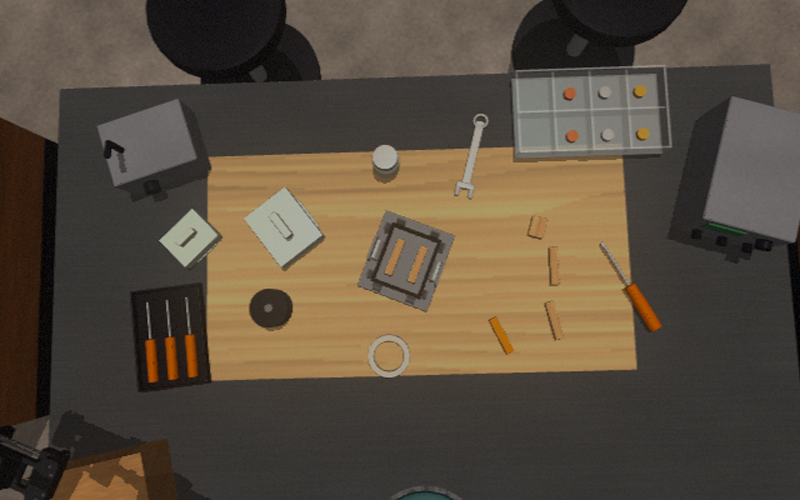

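View pics/scene0.png

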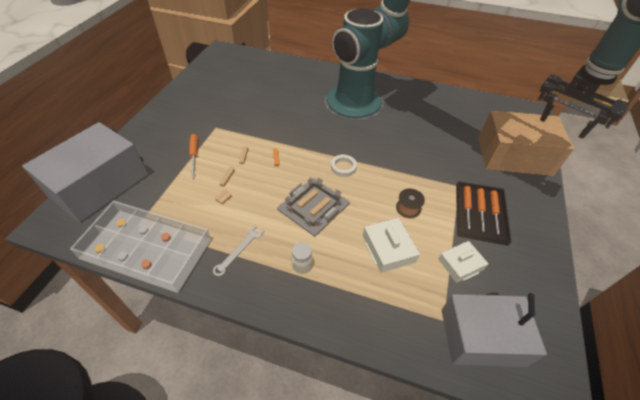

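The top view shows the base at about (406,261), the bars at (555,265) and (555,320), and the orange look-alike at (501,335). The large cover is at (284,227), the small one at (190,238), and the spool at (271,309). I'll enlarge these next.

```bash
sed -i 's/R=np.array(c\[.rotation.\])/R=Rot(c["rotation"])/' h.py
cat >> h.py <<'E'
from scipy.spatial.transform import Rotation
def Rot(q): q=np.array(q); return q if q.shape==(3,3) else Rotation.from_quat(q[[1,2,3,0]]).as_matrix()
E
python3 - <<'E'
import cv2,numpy as np
f=cv2.imread('pics/top0.png')
# crops x5 : bars [x400:480,y 165:285], base [280:370,160:255], cover[190:265,145:220]
a=cv2.resize(f[190:280,405:465],None,fx=6,fy=6,interpolation=cv2.INTER_CUBIC)[:540]
b=cv2.resize(f[163:253,282:368],None,fx=5,fy=5,interpolation=cv2.INTER_CUBIC)[:300*2]
cv2.imwrite('pics/bars.png',cv2.convertScaleAbs(a,alpha=1.3))
A=cv2.resize(f[163:253,282:368],None,fx=4.5,fy=4.5,interpolation=cv2.INTER_CUBIC)
B=cv2.resize(f[143:233,190:266],None,fx=4.5,fy=4.5,interpolation=cv2.INTER_CUBIC)
cv2.imwrite('pics/bc.png',cv2.convertScaleAbs(np.hstack([A,B]),alpha=1.4)); print(A.shape,B.shape)
E
```

```text
(405, 387, 3) (405, 342, 3)
```

View pics/bars.png

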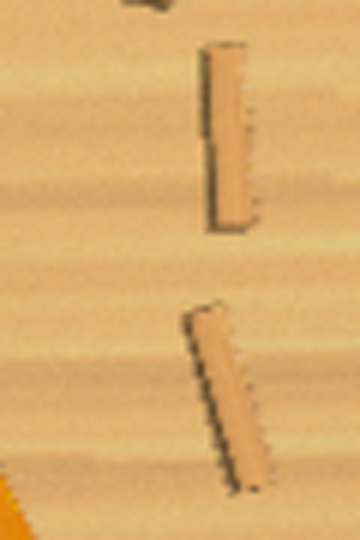

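View pics/bc.png

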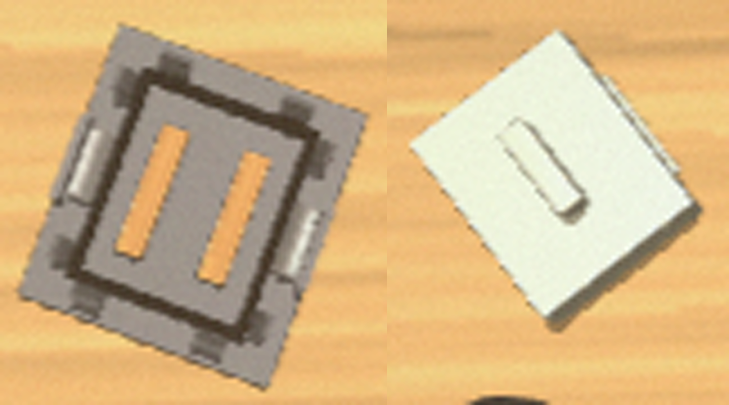

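The bars' top-face ends are at crop (226,45)-(234,228) and (207,310)-(254,489). The base corners are (122,25), (369,115), (267,388) and (20,297). The cover roof corners are (558,30), (697,207), (549,318) and (410,146).

Run:
```python
from h import *
import pickle
c=pickle.load(open('top.pkl','rb'))
def P(x,y,s,ox,oy,z): return ray(c,(x+.5)/s-.5+ox,(y+.5)/s-.5+oy,z)[:2]
def seg(n,a,b): d=a-b; print(n,((a+b)/2).round(1),'len',np.linalg.norm(d).round(1),'ang',np.degrees(np.arctan2(d[1],d[0])).round(1))
b=lambda x,y:P(x,y,6,405,190,14)
seg('bar1',b(226,45),b(234,228)); seg('bar2',b(207,310),b(254,489))
q=lambda p,z:P(*p,4.5,282,163,z)
C=[q(p,12) for p in[(122,25),(369,115),(267,388),(20,297)]]
print('base',np.mean(C,0)); seg('x',(C[0]+C[1])/2,(C[2]+C[3])/2); seg('y',(C[0]+C[3])/2,(C[1]+C[2])/2)
seg('lowL',q((174,128),26),q((128,253),26)); seg('lowR',q((255,156),26),q((211,281),26))
r=lambda p,z:P(p[0]-387,p[1],4.5,190,143,z)
C=[r(p,44) for p in[(558,30),(697,207),(549,318),(410,146)]]
print('cover',np.mean(C,0)); seg('y',(C[0]+C[1])/2,(C[2]+C[3])/2); seg('x',(C[0]+C[3])/2,(C[1]+C[2])/2)
seg('rib',r((512,127),70),r((575,203),70))
s=env.sense(); print(s['tool_pos'],Rotation.from_quat(s['orientation'][[1,2,3,0]]).as_matrix().round(3), c['K'])
w=optics.camera('wrist'); print(w['mount'])
```

```text
bar1 [ 539.5 -273.4] len 76.5 ang -0.6
bar2 [ 430.7 -267.7] len 75.4 ang 11.7
base [558.54522043  21.85463211]
x [558.5  21.9] len 163.5 ang -22.1
y [558.5  21.9] len 147.6 ang 68.1
lowL [566.5  45.5] len 74.0 ang -21.7
lowR [5.496e+02 5.000e-01] len 73.5 ang -21.1
cover [629.9697844  263.29787352]
y [630.  263.3] len 102.3 ang -53.7
x [630.  263.3] len 125.3 ang 37.5
rib [631.8 263. ] len 54.3 ang 38.6
[263.07918217 620.93396609 237.54210956] [[-0.921  0.39  -0.001]
 [ 0.39   0.921 -0.002]
 [ 0.    -0.002 -1.   ]] [[476.05120888   0.         319.82302222]
 [  0.         476.05120888 195.51463599]
 [  0.           0.           1.        ]]
[[ 3.83305173e-04 -9.52628916e-01 -3.04134841e-01  7.91049912e+01]
 [ 9.99999779e-01  5.30178755e-04 -4.00343885e-04 -4.53454547e-01]
 [ 5.42624992e-04 -3.04134620e-01  9.52628909e-01 -1.46105044e+02]
 [ 0.00000000e+00  0.00000000e+00  0.00000000e+00  1.00000000e+00]]
```

```bash
python3 -m creep '[{"x":7,"y":-22,"wz":-40,"hand":-0.2},{"x":7,"y":-22,"wz":-40,"hand":-0.2},{"x":7,"y":-22,"wz":-40,"hand":-0.2},{"x":7,"y":-22,"wz":-40,"hand":-0.2},{"x":14,"y":-45,"wz":-80,"hand":-0.2},{"x":14,"y":-45,"wz":-80,"hand":-0.2},{"x":14,"y":-45,"wz":-80,"hand":-0.2},{"x":14,"y":-45,"wz":-80,"hand":-0.2},{"x":27.6,"y":-89.4,"wz":-157.7,"hand":-0.2},{"x":27.6,"y":-89.4,"wz":-157.7,"hand":-0.2},{"x":27.6,"y":-89.4,"wz":-157.7,"hand":-0.2},{"x":27.6,"y":-89.4,"wz":-157.7,"hand":-0.2},{"x":27.6,"y":-89.4,"wz":-157.7,"hand":-0.2},{"x":27.6,"y":-89.4,"wz":-157.7,"hand":-0.2},{"x":27.6,"y":-89.4,"wz":-157.7,"hand":-0.2},{"x":27.6,"y":-89.4,"wz":-157.7,"hand":-0.2},{"x":27.6,"y":-89.4,"z":-6,"wz":-157.7,"hand":-0.2},{"x":27.6,"y":-89.4,"z":-12,"wz":-157.7,"hand":-0.2},{"x":27.6,"y":-89.4,"z":-12,"wz":-157.7,"hand":-0.2},{"x":27.6,"y":-89.4,"z":-12,"wz":-157.7,"hand":-0.2}]' 20
cat >> h.py <<'E'
def wcam(fn):
    s=env.sense(); c=snap('wrist',fn); M=np.array(c['mount']); R=Rot(s['orientation'])
    c['rotation']=R@M[:3,:3]; c['position']=np.array(s['tool_pos'])+R@M[:3,3]
    y=R[:,1]; print('tcp',s['tool_pos'].round(1),'yaw',np.degrees(np.arctan2(y[1],y[0])).round(2),'tiltz',R[:,2].round(3),'t',s['clock'])
    import pickle; pickle.dump(c,open(fn+'.pkl','wb')); return c
def proj(c,p):
    q=c['rotation'].T@(np.array(p)-c['position']); q=np.array(c['K'])@q; return (q[:2]/q[2]).round(1)
E
python3 -c "
from h import *
c=wcam('w1.png')
f=c['frame'].copy()
for x,y in((577.5,-273.8),(501.5,-273)):
  print(proj(c,(x,y,14)))
"
```

```text
tcp [263.1 621.  237.7] yaw 67.03 tiltz [-0.001 -0.002 -1.   ] t 0.15
[-37.4 488. ]
[-66.7 463.7]validation failed for argument at $[0]...
```

View pics/w1.png

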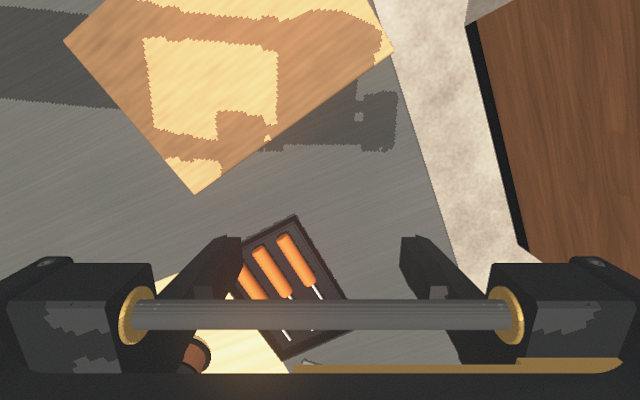

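The move was refused: the arm hasn't moved, and the picture shows only the start area. The likely cause is that each row needs all seven keys, so I'll resend it with every key filled in.

```bash
python3 -m creep '[{"hand":-0.2,"x":7,"y":-22,"z":0,"wx":0,"wy":0,"wz":-40},{"hand":-0.2,"x":7,"y":-22,"z":0,"wx":0,"wy":0,"wz":-40},{"hand":-0.2,"x":7,"y":-22,"z":0,"wx":0,"wy":0,"wz":-40},{"hand":-0.2,"x":7,"y":-22,"z":0,"wx":0,"wy":0,"wz":-40},{"hand":-0.2,"x":14,"y":-45,"z":0,"wx":0,"wy":0,"wz":-80},{"hand":-0.2,"x":14,"y":-45,"z":0,"wx":0,"wy":0,"wz":-80},{"hand":-0.2,"x":14,"y":-45,"z":0,"wx":0,"wy":0,"wz":-80},{"hand":-0.2,"x":14,"y":-45,"z":0,"wx":0,"wy":0,"wz":-80},{"hand":-0.2,"x":27.6,"y":-89.4,"z":0,"wx":0,"wy":0,"wz":-157.7},{"hand":-0.2,"x":27.6,"y":-89.4,"z":0,"wx":0,"wy":0,"wz":-157.7},{"hand":-0.2,"x":27.6,"y":-89.4,"z":0,"wx":0,"wy":0,"wz":-157.7},{"hand":-0.2,"x":27.6,"y":-89.4,"z":0,"wx":0,"wy":0,"wz":-157.7},{"hand":-0.2,"x":27.6,"y":-89.4,"z":0,"wx":0,"wy":0,"wz":-157.7},{"hand":-0.2,"x":27.6,"y":-89.4,"z":0,"wx":0,"wy":0,"wz":-157.7},{"hand":-0.2,"x":27.6,"y":-89.4,"z":0,"wx":0,"wy":0,"wz":-157.7},{"hand":-0.2,"x":27.6,"y":-89.4,"z":0,"wx":0,"wy":0,"wz":-157.7},{"hand":-0.2,"x":27.6,"y":-89.4,"z":-6,"wx":0,"wy":0,"wz":-157.7},{"hand":-0.2,"x":27.6,"y":-89.4,"z":-12,"wx":0,"wy":0,"wz":-157.7},{"hand":-0.2,"x":27.6,"y":-89.4,"z":-12,"wx":0,"wy":0,"wz":-157.7},{"hand":-0.2,"x":27.6,"y":-89.4,"z":-12,"wx":0,"wy":0,"wz":-157.7}]' 20
python3 -c "
from h import *
c=wcam('w2.png')
for x,y in((577.5,-273.8),(501.5,-273)):
  print(proj(c,(x,y,14)))
"
```

```text
clock: 2.7
tool_pos: [540.4, -272.9, 120.4]
orientation: [0.0, 1.0, -0.006, 0.001]
contact_force: [-0.6, -0.3, 0.8]
width: 0.605
grip_force: 0.0
tcp [ 540.4 -272.9  120.4] yaw -90.66 tiltz [ 0.002 -0.001 -1.   ] t 2.7
[320.6 153.3]
[320.6 233.5]
```

View pics/w2.png

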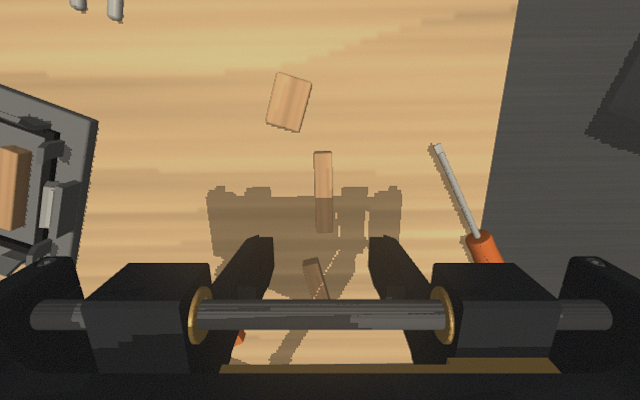

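The bar's ends appear at (323,152) and (324,233), within 4 px of where I predicted. I'll shift y by −2 mm and grasp.

```bash
python3 -m creep '[{"hand":-0.2,"x":0,"y":-0.2,"z":-5.5,"wx":0,"wy":0,"wz":0},{"hand":-0.2,"x":0,"y":-0.2,"z":-10,"wx":0,"wy":0,"wz":0},{"hand":-0.2,"x":0,"y":-0.2,"z":-11.7,"wx":0,"wy":0,"wz":0},{"hand":-0.2,"x":0,"y":-0.2,"z":-11.7,"wx":0,"wy":0,"wz":0},{"hand":1,"x":0,"y":-0.2,"z":-11.7,"wx":0,"wy":0,"wz":0},{"hand":1,"x":0,"y":-0.2,"z":-11.7,"wx":0,"wy":0,"wz":0},{"hand":1,"x":0,"y":-0.2,"z":-11.7,"wx":0,"wy":0,"wz":0},{"hand":1,"x":0,"y":-0.2,"z":-11.7,"wx":0,"wy":0,"wz":0},{"hand":1,"x":0,"y":-0.2,"z":-11.7,"wx":0,"wy":0,"wz":0},{"hand":1,"x":0,"y":-0.2,"z":-8,"wx":0,"wy":0,"wz":0},{"hand":1,"x":0,"y":-0.2,"z":-2,"wx":0,"wy":0,"wz":0},{"hand":1,"x":0,"y":-0.2,"z":2,"wx":0,"wy":0,"wz":0},{"hand":1,"x":0,"y":-0.2,"z":2,"wx":0,"wy":0,"wz":0}]' 20
```

```text
clock: 4.38
tool_pos: [542.1, -276.0, 143.3]
orientation: [0.002, 1.0, -0.006, 0.004]
contact_force: [0.1, -0.8, -0.8]
width: 0.177
grip_force: 20.0
```

```bash
python3 -m creep '[{"hand":1,"x":-0.1,"y":10,"z":0,"wx":0,"wy":0,"wz":23},{"hand":1,"x":-0.2,"y":20,"z":0,"wx":0,"wy":0,"wz":46},{"hand":1,"x":-0.4,"y":30.6,"z":0,"wx":0,"wy":0,"wz":68.7},{"hand":1,"x":-0.4,"y":30.6,"z":0,"wx":0,"wy":0,"wz":68.7},{"hand":1,"x":-0.4,"y":30.6,"z":0,"wx":0,"wy":0,"wz":68.7},{"hand":1,"x":-0.4,"y":30.6,"z":0,"wx":0,"wy":0,"wz":68.7},{"hand":1,"x":-0.4,"y":30.6,"z":0,"wx":0,"wy":0,"wz":68.7},{"hand":1,"x":-0.4,"y":30.6,"z":0,"wx":0,"wy":0,"wz":68.7},{"hand":1,"x":-0.4,"y":30.6,"z":0,"wx":0,"wy":0,"wz":68.7},{"hand":1,"x":-0.4,"y":30.6,"z":0,"wx":0,"wy":0,"wz":68.7}]' 20
python3 -c "
from h import *
c=wcam('w3.png')
a=np.radians(-21.9);R=np.array([[np.cos(a),-np.sin(a)],[np.sin(a),np.cos(a)]]);o=np.array([558.4,22.1])
for p in((82,75,12),(-82,75,12),(82,-75,12),(-82,-75,12),(38,24,26),(-38,24,26),(38,-24,26),(-38,-24,26)):
  print(p,proj(c,[*(o+R@p[:2]),p[2]]))
"
```

```text
clock: 5.62
tool_pos: [535.1, 31.2, 138.2]
orientation: [-0.0, 0.829, 0.559, -0.0]
contact_force: [-0.5, 0.0, -0.4]
width: 0.178
grip_force: 20.0
tcp [535.1  31.2 138.2] yaw -22.04 tiltz [-0.001  0.    -1.   ] t 5.625
(82, 75, 12) [441.2 106.2]
(-82, 75, 12) [256.9 106.6]
(82, -75, 12) [423.5 256.2]
(-82, -75, 12) [266.7 256.4]
(38, 24, 26) [391.2 166. ]
(-38, 24, 26) [306.5 166.1]
(38, -24, 26) [387.6 215.8]
(-38, -24, 26) [307.4 215.9]
```

View pics/w3.png

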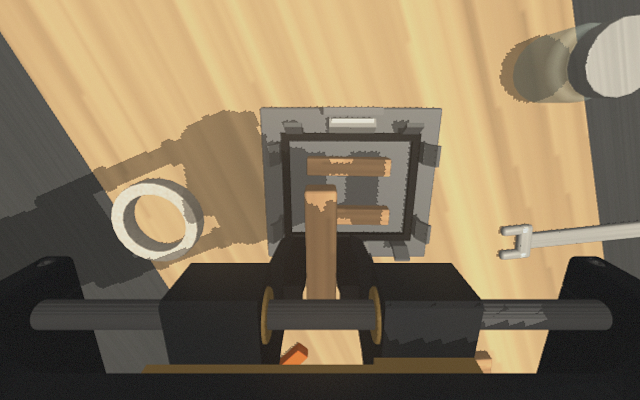

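The lower bars are seen within 2 px of the prediction, so the base estimate holds. I'll lower the bar and watch the force.

```bash
python3 -m creep '[{"hand":1,"x":0.1,"y":0,"z":-5,"wx":0,"wy":0,"wz":0},{"hand":1,"x":0.1,"y":0,"z":-9,"wx":0,"wy":0,"wz":0},{"hand":1,"x":0.1,"y":0,"z":-10.4,"wx":0,"wy":0,"wz":0},{"hand":1,"x":0.1,"y":0,"z":-10.7,"wx":0,"wy":0,"wz":0},{"hand":1,"x":0.1,"y":0,"z":-10.9,"wx":0,"wy":0,"wz":0},{"hand":1,"x":0.1,"y":0,"z":-10.95,"wx":0,"wy":0,"wz":0},{"hand":1,"x":0.1,"y":0,"z":-10.95,"wx":0,"wy":0,"wz":0}]' 20
```

```text
clock: 6.55
tool_pos: [537.2, 31.5, 30.3]
orientation: [0.001, 0.829, 0.559, 0.001]
contact_force: [-0.2, -0.1, -0.4]
width: 0.176
grip_force: 20.0
```

```bash
python3 -m creep '[{"hand":1,"x":0,"y":0,"z":-0.05,"wx":0,"wy":0,"wz":0},{"hand":1,"x":0,"y":0,"z":-0.1,"wx":0,"wy":0,"wz":0},{"hand":1,"x":0,"y":0,"z":-0.1,"wx":0,"wy":0,"wz":0}]' 20
```

```text
clock: 6.92
tool_pos: [536.4, 31.5, 28.3]
orientation: [0.0, 0.829, 0.559, 0.0]
contact_force: [0.2, -0.0, 0.4]
width: 0.178
grip_force: 20.0
```

```bash
python3 -m creep '[{"hand":1,"x":0,"y":0,"z":-0.1,"wx":0,"wy":0,"wz":0},{"hand":1,"x":0,"y":0,"z":-0.1,"wx":0,"wy":0,"wz":0},{"hand":0.42,"x":0,"y":0,"z":-0.1,"wx":0,"wy":0,"wz":0},{"hand":0.42,"x":0,"y":0,"z":-0.1,"wx":0,"wy":0,"wz":0},{"hand":0.42,"x":0,"y":0,"z":-0.1,"wx":0,"wy":0,"wz":0},{"hand":0.42,"x":0,"y":0,"z":0,"wx":0,"wy":0,"wz":0},{"hand":0.42,"x":0,"y":0,"z":2,"wx":0,"wy":0,"wz":0},{"hand":0.42,"x":0,"y":0,"z":7,"wx":0,"wy":0,"wz":0},{"hand":-0.2,"x":0,"y":0,"z":11,"wx":0,"wy":0,"wz":0},{"hand":-0.2,"x":0,"y":0,"z":11,"wx":0,"wy":0,"wz":0}]' 20
```

```text
clock: 8.18
tool_pos: [539.6, 31.6, 142.4]
orientation: [0.002, 0.829, 0.559, 0.003]
contact_force: [-0.4, 0.3, 0.0]
width: 0.491
grip_force: 0.0
```

```bash
python3 -m creep '[{"hand":-0.2,"x":-3.5,"y":-10,"z":0,"wx":0,"wy":0,"wz":-20},{"hand":-0.2,"x":-7,"y":-20,"z":0,"wx":0,"wy":0,"wz":-40},{"hand":-0.2,"x":-10.5,"y":-30,"z":0,"wx":0,"wy":0,"wz":-56.4},{"hand":-0.2,"x":-10.5,"y":-30,"z":0,"wx":0,"wy":0,"wz":-56.4},{"hand":-0.2,"x":-10.5,"y":-30,"z":-2,"wx":0,"wy":0,"wz":-56.4},{"hand":-0.2,"x":-10.5,"y":-30,"z":-2,"wx":0,"wy":0,"wz":-56.4},{"hand":-0.2,"x":-10.5,"y":-30,"z":-2,"wx":0,"wy":0,"wz":-56.4},{"hand":-0.2,"x":-10.5,"y":-30,"z":-2,"wx":0,"wy":0,"wz":-56.4},{"hand":-0.2,"x":-10.5,"y":-30,"z":-2,"wx":0,"wy":0,"wz":-56.4}]' 20
python3 -c "
from h import *
c=wcam('w4.png')
a=np.radians(11.7);d=38*np.array([np.cos(a),np.sin(a)]);o=np.array([430.7,-268.7])
print(proj(c,[*(o+d),14]),proj(c,[*(o-d),14]))
t=snap('top','t2.png')
f=cv2.resize(t['frame'][163:253,282:368],None,fx=4.5,fy=4.5,interpolation=cv2.INTER_CUBIC)
g=np.zeros((400,1027,3),np.uint8);g[:,:640]=c['frame'];g[:,640:]=f[:400]
cv2.imwrite('pics/m4.png',g[:, 230:])
"
```

```text
clock: 9.3
tool_pos: [432.1, -267.3, 118.4]
orientation: [0.0, 0.995, 0.103, 0.0]
contact_force: [-0.4, -0.4, 0.4]
width: 0.599
grip_force: 0.0
tcp [ 432.1 -267.3  118.4] yaw -78.2 tiltz [ 0.  0. -1.] t 9.3
[321.7 154.4] [321.4 235. ]
```

View pics/m4.png

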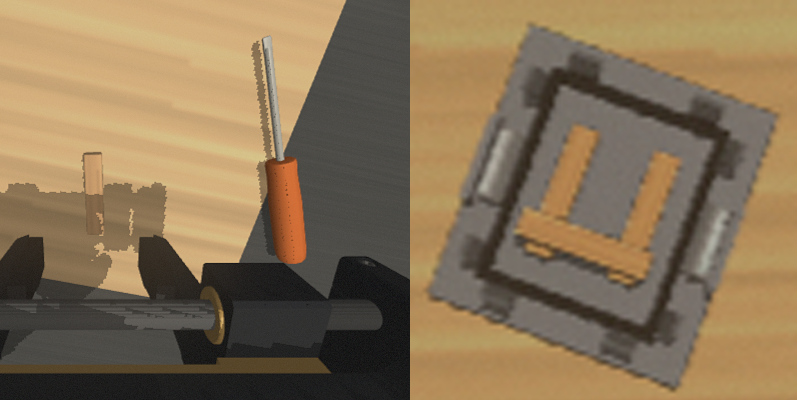

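The first bar lies crosswise near the −x end, and bar 2's ends appear at (323,153) and (325,235). Next I'll grasp bar 2.

```bash
python3 -m creep '[{"hand":-0.2,"x":-0.1,"y":-0.2,"z":-5.5,"wx":0,"wy":0,"wz":0},{"hand":-0.2,"x":-0.1,"y":-0.2,"z":-10,"wx":0,"wy":0,"wz":0},{"hand":-0.2,"x":-0.1,"y":-0.2,"z":-11.6,"wx":0,"wy":0,"wz":0},{"hand":-0.2,"x":-0.1,"y":-0.2,"z":-11.6,"wx":0,"wy":0,"wz":0},{"hand":1,"x":-0.1,"y":-0.2,"z":-11.6,"wx":0,"wy":0,"wz":0},{"hand":1,"x":-0.1,"y":-0.2,"z":-11.6,"wx":0,"wy":0,"wz":0},{"hand":1,"x":-0.1,"y":-0.2,"z":-11.6,"wx":0,"wy":0,"wz":0},{"hand":1,"x":-0.1,"y":-0.2,"z":-11.6,"wx":0,"wy":0,"wz":0},{"hand":1,"x":-0.1,"y":-0.2,"z":-11.6,"wx":0,"wy":0,"wz":0},{"hand":1,"x":-0.1,"y":-0.2,"z":-8,"wx":0,"wy":0,"wz":0},{"hand":1,"x":-0.1,"y":-0.2,"z":-2,"wx":0,"wy":0,"wz":0},{"hand":1,"x":-0.1,"y":-0.2,"z":2,"wx":0,"wy":0,"wz":0},{"hand":1,"x":-0.1,"y":-0.2,"z":2,"wx":0,"wy":0,"wz":0},{"hand":1,"x":-0.1,"y":-0.2,"z":2,"wx":0,"wy":0,"wz":0}]' 20
python3 -c "
from h import *
import pickle
c=pickle.load(open('top.pkl','rb'))
for x,y,z in((173,245,40),(126,225,40),(225,265,40)): print(ray(c,(x+.5)/4.5-.5+282,(y+.5)/4.5-.5+163,z))"
```

```text
clock: 11.15
tool_pos: [429.7, -270.1, 137.3]
orientation: [-0.0, 0.995, 0.101, -0.0]
contact_force: [-1.4, 0.3, -1.0]
width: 0.177
grip_force: 19.9
[535.01101191  33.91555912  40.        ]
[546.71578945  59.33676472  40.        ]
[523.26046332   5.83912557  40.        ]
```

```bash
python3 -m creep '[{"hand":1,"x":5,"y":9,"z":0,"wx":0,"wy":0,"wz":20},{"hand":1,"x":10,"y":18,"z":0,"wx":0,"wy":0,"wz":40},{"hand":1,"x":15,"y":28.3,"z":0,"wx":0,"wy":0,"wz":56.4},{"hand":1,"x":15,"y":28.3,"z":0,"wx":0,"wy":0,"wz":56.4},{"hand":1,"x":15,"y":28.3,"z":0,"wx":0,"wy":0,"wz":56.4},{"hand":1,"x":15,"y":28.3,"z":0,"wx":0,"wy":0,"wz":56.4},{"hand":1,"x":15,"y":28.3,"z":0,"wx":0,"wy":0,"wz":56.4},{"hand":1,"x":15,"y":28.3,"z":0,"wx":0,"wy":0,"wz":56.4},{"hand":1,"x":15,"y":28.3,"z":-5,"wx":0,"wy":0,"wz":56.4},{"hand":1,"x":15,"y":28.3,"z":-9,"wx":0,"wy":0,"wz":56.4},{"hand":1,"x":15,"y":28.3,"z":-10.4,"wx":0,"wy":0,"wz":56.4},{"hand":1,"x":15,"y":28.3,"z":-10.6,"wx":0,"wy":0,"wz":56.4},{"hand":1,"x":15,"y":28.3,"z":-10.6,"wx":0,"wy":0,"wz":56.4}]' 20
```

```text
clock: 12.78
tool_pos: [581.7, 12.0, 33.8]
orientation: [0.001, 0.829, 0.559, 0.001]
contact_force: [-0.0, 0.1, 0.5]
width: 0.179
grip_force: 19.9
```

```bash
python3 -m creep '[{"hand":1,"x":0,"y":0.1,"z":-0.2,"wx":0,"wy":0,"wz":0},{"hand":1,"x":0,"y":0.1,"z":-0.35,"wx":0,"wy":0,"wz":0},{"hand":1,"x":0,"y":0.1,"z":-0.4,"wx":0,"wy":0,"wz":0},{"hand":1,"x":0,"y":0.1,"z":-0.4,"wx":0,"wy":0,"wz":0},{"hand":1,"x":0,"y":0.1,"z":-0.4,"wx":0,"wy":0,"wz":0}]' 20
```

```text
clock: 13.4
tool_pos: [580.6, 13.6, 28.5]
orientation: [0.0, 0.829, 0.559, 0.0]
contact_force: [-0.4, 0.5, 1.8]
width: 0.18
grip_force: 19.9
```

Contact now reads 1.8 N, so I'll release, rise and start towards the cover.

```bash
python3 -m creep '[{"hand":0.42,"x":0,"y":0,"z":0,"wx":0,"wy":0,"wz":0},{"hand":0.42,"x":0,"y":0,"z":0,"wx":0,"wy":0,"wz":0},{"hand":0.42,"x":0,"y":0,"z":0,"wx":0,"wy":0,"wz":0},{"hand":0.42,"x":0,"y":0,"z":0.2,"wx":0,"wy":0,"wz":0},{"hand":0.42,"x":0,"y":0,"z":2,"wx":0,"wy":0,"wz":0},{"hand":0.42,"x":0,"y":0,"z":7,"wx":0,"wy":0,"wz":0},{"hand":-0.2,"x":0,"y":0,"z":13,"wx":0,"wy":0,"wz":0},{"hand":-0.2,"x":0,"y":0,"z":17,"wx":0,"wy":0,"wz":0},{"hand":-0.2,"x":0,"y":0,"z":17,"wx":0,"wy":0,"wz":0},{"hand":-0.2,"x":0,"y":0,"z":17,"wx":0,"wy":0,"wz":0}]' 20
```

```text
clock: 14.65
tool_pos: [579.9, 13.5, 198.3]
orientation: [0.0, 0.829, 0.559, 0.0]
contact_force: [-0.1, -0.2, 0.3]
width: 0.603
grip_force: 0.0
```

```bash
python3 -m creep '[{"hand":-0.2,"x":1.7,"y":8,"z":0,"wx":0,"wy":0,"wz":-10},{"hand":-0.2,"x":3.4,"y":16,"z":0,"wx":0,"wy":0,"wz":-20},{"hand":-0.2,"x":5.05,"y":24.95,"z":0,"wx":0,"wy":0,"wz":-30},{"hand":-0.2,"x":5.05,"y":24.95,"z":-4,"wx":0,"wy":0,"wz":-30},{"hand":-0.2,"x":5.05,"y":24.95,"z":-4,"wx":0,"wy":0,"wz":-30},{"hand":-0.2,"x":5.05,"y":24.95,"z":-4,"wx":0,"wy":0,"wz":-30},{"hand":-0.2,"x":5.05,"y":24.95,"z":-4,"wx":0,"wy":0,"wz":-30},{"hand":-0.2,"x":5.05,"y":24.95,"z":-4,"wx":0,"wy":0,"wz":-30}]' 20
python3 -c "
from h import *
c=wcam('w5.png')
a=np.radians(38);R=np.array([[np.cos(a),-np.sin(a)],[np.sin(a),np.cos(a)]]);o=np.array([630.5,263.2])
for p in((62,52,44),(-62,52,44),(62,-52,44),(-62,-52,44),(28,8,70),(28,-8,70),(-28,8,70),(-28,-8,70)):
  print(p,proj(c,[*(o+R@p[:2]),p[2]]))
t=snap('top','t3.png')
f=cv2.resize(t['frame'][163:253,282:368],None,fx=4.5,fy=4.5,interpolation=cv2.INTER_CUBIC)
g=np.zeros((400,1027,3),np.uint8);g[:,:640]=c['frame'];g[:,640:]=f[:400]
cv2.imwrite('pics/m5.png',g[:, 230:])
"
```

```text
clock: 15.65
tool_pos: [631.5, 261.5, 159.4]
orientation: [0.0, 0.946, 0.325, 0.001]
contact_force: [-0.0, -0.1, 0.3]
width: 0.604
grip_force: 0.0
tcp [631.5 261.5 159.4] yaw -52.07 tiltz [ 0.001  0.    -1.   ] t 15.65
(62, 52, 44) [258.3 122.5]
(-62, 52, 44) [266.5 250.4]
(62, -52, 44) [378.  122.4]
(-62, -52, 44) [370.7 250.3]
(28, 8, 70) [308.3 167.2]
(28, -8, 70) [327.8 167.2]
(-28, 8, 70) [309.2 229.9]
(-28, -8, 70) [327.4 229.9]
```

View pics/m5.png

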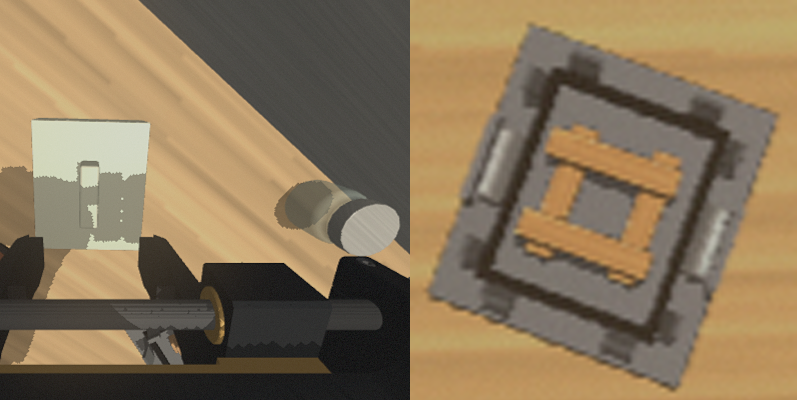

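The crib is well placed. The cover matches the prediction within about 2 px, turned roughly 1° clockwise, so I'll grip the rib with the correction.

```bash
python3 -m creep '[{"hand":-0.2,"x":-0.1,"y":0.1,"z":-5,"wx":0,"wy":0,"wz":-1},{"hand":-0.2,"x":-0.1,"y":0.1,"z":-9.5,"wx":0,"wy":0,"wz":-1},{"hand":-0.2,"x":-0.1,"y":0.1,"z":-11.0,"wx":0,"wy":0,"wz":-1},{"hand":-0.2,"x":-0.1,"y":0.1,"z":-11.15,"wx":0,"wy":0,"wz":-1},{"hand":-0.2,"x":-0.1,"y":0.1,"z":-11.15,"wx":0,"wy":0,"wz":-1},{"hand":1,"x":-0.1,"y":0.1,"z":-11.15,"wx":0,"wy":0,"wz":-1},{"hand":1,"x":-0.1,"y":0.1,"z":-11.15,"wx":0,"wy":0,"wz":-1},{"hand":1,"x":-0.1,"y":0.1,"z":-11.15,"wx":0,"wy":0,"wz":-1},{"hand":1,"x":-0.1,"y":0.1,"z":-11.15,"wx":0,"wy":0,"wz":-1},{"hand":1,"x":-0.1,"y":0.1,"z":-11.15,"wx":0,"wy":0,"wz":-1},{"hand":1,"x":-0.1,"y":0.1,"z":-11.15,"wx":0,"wy":0,"wz":-1}]' 50
```

```text
clock: 17.12
tool_pos: [630.0, 264.0, 46.9]
orientation: [0.0, 0.948, 0.318, 0.0]
contact_force: [-0.0, -0.2, 1.6]
width: 0.176
grip_force: 50.0
```

```bash
python3 -m creep '[{"hand":1,"x":0,"y":0,"z":3,"wx":0,"wy":0,"wz":0},{"hand":1,"x":0,"y":0,"z":8,"wx":0,"wy":0,"wz":0},{"hand":1,"x":0,"y":0,"z":12,"wx":0,"wy":0,"wz":0},{"hand":1,"x":-1.8,"y":-6,"z":12,"wx":0,"wy":0,"wz":-10},{"hand":1,"x":-3.6,"y":-12,"z":12,"wx":0,"wy":0,"wz":-20},{"hand":1,"x":-5.4,"y":-18,"z":12,"wx":0,"wy":0,"wz":-30},{"hand":1,"x":-7.15,"y":-24.2,"z":12,"wx":0,"wy":0,"wz":-40},{"hand":1,"x":-7.15,"y":-24.2,"z":12,"wx":0,"wy":0,"wz":-50},{"hand":1,"x":-7.15,"y":-24.2,"z":12,"wx":0,"wy":0,"wz":-58.9},{"hand":1,"x":-7.15,"y":-24.2,"z":12,"wx":0,"wy":0,"wz":-58.9},{"hand":1,"x":-7.15,"y":-24.2,"z":12,"wx":0,"wy":0,"wz":-58.9},{"hand":1,"x":-7.15,"y":-24.2,"z":6,"wx":0,"wy":0,"wz":-58.9},{"hand":1,"x":-7.15,"y":-24.2,"z":6,"wx":0,"wy":0,"wz":-58.9},{"hand":1,"x":-7.15,"y":-24.2,"z":6,"wx":0,"wy":0,"wz":-58.9},{"hand":1,"x":-7.15,"y":-24.2,"z":6,"wx":0,"wy":0,"wz":-58.9}]' 50
python3 -c "
from h import *
c=wcam('w6.png')
a=np.radians(-21.9);R=np.array([[np.cos(a),-np.sin(a)],[np.sin(a),np.cos(a)]]);o=np.array([558.4,22.1])
for p in((62,52,106),(-62,52,106),(62,-52,106),(-62,-52,106),(82,75,12),(82,-75,12)):
  print(p,proj(c,[*(o+R@p[:2]),p[2]]))
"
```

```text
clock: 19.0
tool_pos: [560.3, 22.1, 109.0]
orientation: [-0.0, 0.982, -0.189, 0.002]
contact_force: [0.8, -0.0, -0.2]
width: 0.176
grip_force: 50.0
tcp [560.3  22.1 109. ] yaw -111.82 tiltz [ 0.004 -0.    -1.   ] t 19.0
(62, 52, 106) [218.6 141.3]
(-62, 52, 106) [238.8 338.9]
(62, -52, 106) [424.1 141.7]
(-62, -52, 106) [402.9 339.3]
(82, 75, 12) [226.6 101.2]
(82, -75, 12) [416.  101.5]
```

View pics/w6.png

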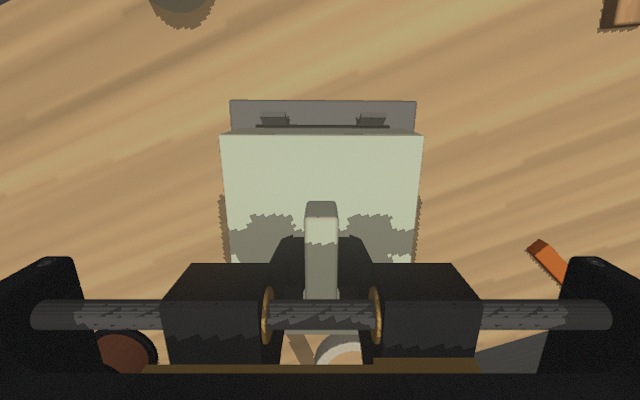

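The base edge is where I predicted. The cover's front roof edge is at row 135 against a predicted 141, so the cover is about 2 mm too far along base +x after allowing for lag. I'll correct that and lower into the guides.

```bash
python3 -m creep '[{"hand":1,"x":-0.2,"y":0.07,"z":0,"wx":0,"wy":0,"wz":0},{"hand":1,"x":-0.2,"y":0.07,"z":-0.5,"wx":0,"wy":0,"wz":0},{"hand":1,"x":-0.2,"y":0.07,"z":-1,"wx":0,"wy":0,"wz":0},{"hand":1,"x":-0.2,"y":0.07,"z":-1.5,"wx":0,"wy":0,"wz":0},{"hand":1,"x":-0.2,"y":0.07,"z":-2,"wx":0,"wy":0,"wz":0},{"hand":1,"x":-0.2,"y":0.07,"z":-2.5,"wx":0,"wy":0,"wz":0},{"hand":1,"x":-0.2,"y":0.07,"z":-2.5,"wx":0,"wy":0,"wz":0},{"hand":1,"x":-0.2,"y":0.07,"z":-2.5,"wx":0,"wy":0,"wz":0}]' 50
```

```text
clock: 20.05
tool_pos: [556.4, 22.7, 81.7]
orientation: [-0.0, 0.982, -0.19, 0.0]
contact_force: [-0.9, -0.4, -1.0]
width: 0.18
grip_force: 50.0
```

```bash
python3 -m creep '[{"hand":1,"x":0,"y":0,"z":-0.3,"wx":0,"wy":0,"wz":0},{"hand":1,"x":0,"y":0,"z":-0.6,"wx":0,"wy":0,"wz":0},{"hand":1,"x":0,"y":0,"z":-0.9,"wx":0,"wy":0,"wz":0},{"hand":1,"x":0,"y":0,"z":-1.2,"wx":0,"wy":0,"wz":0},{"hand":1,"x":0,"y":0,"z":-1.4,"wx":0,"wy":0,"wz":0},{"hand":1,"x":0,"y":0,"z":-1.4,"wx":0,"wy":0,"wz":0}]' 60
```

```text
clock: 20.8
tool_pos: [556.8, 22.7, 68.2]
orientation: [-0.0, 0.982, -0.19, 0.0]
contact_force: [0.1, 0.7, 2.5]
width: 0.18
grip_force: 60.0
```

```bash
python3 -m creep '[{"hand":1,"x":0,"y":0,"z":-0.2,"wx":0,"wy":0,"wz":0},{"hand":1,"x":0,"y":0,"z":-0.4,"wx":0,"wy":0,"wz":0},{"hand":1,"x":0,"y":0,"z":-0.6,"wx":0,"wy":0,"wz":0},{"hand":1,"x":0,"y":0,"z":-0.8,"wx":0,"wy":0,"wz":0},{"hand":1,"x":0,"y":0,"z":-0.9,"wx":0,"wy":0,"wz":0},{"hand":1,"x":0,"y":0,"z":-0.9,"wx":0,"wy":0,"wz":0}]' 60
```

```text
clock: 21.55
tool_pos: [557.6, 22.8, 59.4]
orientation: [-0.0, 0.982, -0.19, 0.001]
contact_force: [2.1, 1.2, 5.0]
width: 0.175
grip_force: 60.0
```

```bash
python3 -m creep '[{"hand":1,"x":0,"y":0,"z":-0.1,"wx":0,"wy":0,"wz":0},{"hand":1,"x":0,"y":0,"z":-0.2,"wx":0,"wy":0,"wz":0},{"hand":1,"x":0,"y":0,"z":-0.2,"wx":0,"wy":0,"wz":0},{"hand":1,"x":0,"y":0,"z":-0.2,"wx":0,"wy":0,"wz":0}]' 60
```

```text
clock: 22.05
tool_pos: [557.7, 22.7, 58.9]
orientation: [-0.0, 0.982, -0.19, 0.001]
contact_force: [-1.0, 0.8, 14.1]
width: 0.178
grip_force: 60.0
```

```bash
python3 -m creep '[{"hand":1,"x":0,"y":0,"z":-0.1,"wx":0,"wy":0,"wz":0},{"hand":1,"x":0,"y":0,"z":-0.2,"wx":0,"wy":0,"wz":0},{"hand":1,"x":0,"y":0,"z":-0.2,"wx":0,"wy":0,"wz":0},{"hand":1,"x":0,"y":0,"z":-0.2,"wx":0,"wy":0,"wz":0},{"hand":1,"x":0,"y":0,"z":-0.2,"wx":0,"wy":0,"wz":0}]' 60
python3 -c "
from h import *
c=wcam('w7.png'); t=snap('scene','s7.png'); 
A=cv2.resize(t['frame'][160:240,265:365],None,fx=4,fy=4,interpolation=cv2.INTER_CUBIC)
B=c['frame'][60:380,120:520]
cv2.imwrite('pics/m7.png',np.hstack([A,B]))
a=np.radians(-21.9);R=np.array([[np.cos(a),-np.sin(a)],[np.sin(a),np.cos(a)]]);o=np.array([558.4,22.1])
for h in (56,60):
 for p in((62,52),(62,-52)): print(h,proj(c,[*(o+R@p),h])-[120,60])
for p in((82,75),(82,-75)): print(proj(c,[*(o+R@p),12])-[120,60])
"
```

```text
clock: 22.68
tool_pos: [557.7, 22.8, 58.8]
orientation: [-0.0, 0.982, -0.19, 0.001]
contact_force: [-6.4, 0.6, 26.2]
width: 0.177
grip_force: 60.0
tcp [557.7  22.8  58.8] yaw -111.86 tiltz [ 0.002 -0.    -1.   ] t 22.675
56 [96.9 76.2]
56 [304.1  76.5]
60 [94.2 77.1]
60 [306.8  77.4]
[80.6 36.1]
[320.7  36.4]
```

View pics/m7.png

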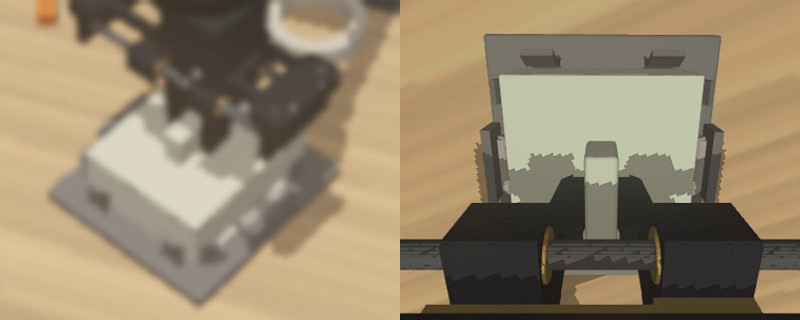

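The picture shows the cover seated inside the guides, with its roof width matching the fully-home height. It stands hard on the plate at 26 N, so I'm handing in.

```bash
python3 -c "
from station import env
print(env.sign_off())"
```

```text
the job is handed in; nothing more can be done
None
```

I handed the job in at about 22.7 s with the crib built, the cover fully down in its guides and the arm still pressing at 26 N; the latch snap and seal travel weren't read directly but judged from the cover's height, and no verdict came back.

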